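# Show a drive to the inspection camera

### The job

Draw the larger of the two drives straight up out of its dock, turn it and hold it raised squarely in front of the inspection camera: the side with the circuit board facing the lens, the middle of the drive on the line of sight, about 12 cm from the lens. Finish while still holding it there, motionless and touching nothing but the gripper. Leave the smaller drive in its dock, do not bump the camera, and do not disturb the multimeter, screwdriver or screw tray.

Things in the scene. Friction and masses are not known exactly. Their poses are not given: they have to be found in the camera images.
- drive_center (a point): Centre of the larger drive: bare-metal block 15 mm thick (x) x 70 wide (y) x 100 tall (z), 0.18 kg, upright in its dock (centre 68 mm, top 118 mm above the bench, lower 27 mm in the slot). Its +x points out of the broad face with the green circuit board (lower half; round steel cover above it), at the start away from the robot within 30 deg. Other face: paper label. Grip across x near the top.
- dock: The larger drive's dock: black block fixed to the bench, 90 mm (x) x 110 mm (y) x 45 mm tall, origin at the centre of its underside. A vertical slot 17.5 x 72.5 mm in its middle, open at the top, slot floor 18 mm above the bench; no latch, the drive sits loose. It stands to the left or the right.
- small_dock: The smaller drive's dock, same outer size, fixed to the bench, with a slot 11.5 x 47.5 mm; origin at the centre of its underside.
- small_drive_center (a point): Centre of the smaller drive, a plain metal case 9 x 45 x 80 mm standing in its own dock, to be left there.
- camera: Inspection camera stand, fixed to the bench beyond the docks: round foot 120 mm across, upright pole 16 mm thick and 368 mm tall; origin at the centre of the foot's underside. It carries the camera head (60 x 50 x 45 mm, with a lens barrel 36 mm across and 20 mm long) on the robot's side of the pole, pivot 330 mm above the bench.
- lens (a point): Centre of the camera's front glass. The camera looks along its own -x axis: towards the robot's side and about 33 to 47 degrees below level. Its y axis is level, its z axis points up and towards the robot. The line of sight passes through this point along -x.
- multimeter: Black multimeter lying on the bench between the docks, 80 x 150 x 34 mm; origin at the centre of its underside.
- screwdriver: Screwdriver lying on the bench on the right, near the far edge; origin on its underside.
- screw_tray: Steel screw tray 100 x 140 x 22 mm on the bench on the left, near the far edge; origin at the centre of its underside.
Not all that is in view belongs to the job. What is shaped like the part that bears drive_center but orange is not meant.

How it is judged:
By the outcome, as a careful person would: the job done as asked, in the order asked, and still so for the second after the job is handed in, while the arm keeps its last pose, push and grip.
It also fails if it takes over 38 s, if anything falls off the work surface, if the arm or the gripper's body presses on something with over 40 N, if the wrist force passes 120 N, or if a joint passes its speed limit or range.

### The arm

A 7-joint arm with a two-finger parallel gripper is mounted at the origin on the work surface. World frame = base frame: x ahead of the robot, y to its left, z up, the work surface at z = 0. Lengths are in m, angles in rad, forces in N, time in s.
With the tool pointing down it reaches from about 0.4 to 0.85 m from the base axis. Payload 10.4 kg.
Tool frame: the origin (TCP) lies at the centre of the arm's flange, where the gripper is bolted on; the fingertips stand 173 mm ahead of it and the grasp point (between the pads) lies 155 mm ahead of it (manip.nose_length is the distance from the TCP to the fingertips, in m); z points along the fingers, x is the direction in which the jaws open and shut, and the axes are right-handed (so a half turn about z gives the same grasp; the last joint's range is limited). The gripper opens to 85 mm and grips with 20 to 120 N. Pads are 22 mm wide; open, the fingers measure 114 mm over their backs; the gripper's body (76 mm by 85 mm) begins 54 mm behind the grasp point. The pads swing forward as they close: fully open they stand 13 mm farther back than shut.
Start: joints at [1.286, 0.332, -0.065, 1.46, 0.022, 1.35, -0.088], TCP at [0.162, -0.604, 0.405] pointing down, gripper open.
Joint ranges: [-2.6, 2.6], [-0.5, 2.12], [-1.47, 1.34], [0.16, 2.42], [-1.27, 4.41], [0.06, 2.06], [-2.6, 2.6]. Speed limits (rad/s): [2.22, 2.22, 2.79, 2.79, 3.14, 3.14, 3.14].

### API

Orientations are given as a unit quaternion [x, y, z, w].
In Python, from workcell import status, cams, order, manip gives the robot as it stands.
- The arm moves only by the tool servo_tool, never from a script. Its argument "motion" is a list that holds one entry, the list of rows, each a list of 6 numbers: the shift along the tool's x, y, z in units of 50 mm (1.0 is 50 mm), then the turn, a rotation vector about the tool's x, y, z in units of 5 degrees (1.0 is 5 degrees). In form: [[[x, y, z, ax, ay, az], ...]]. A call has 1 to 12 rows; each row shifts and turns the pose as measured when the row begins, along the tool's axes as they then stand; what a row does not reach is not made up. A row lasts 1/10 s, in which the tool goes at most 50 mm and 8.59 degrees, less where a joint would pass 70% of its speed; a pose out of reach is approached as far as the arm can. A call is refused whole if a number of a shift passes 1 or a number of a turn 1, either way. A call with a gripper value outside its range is refused whole. "jaw" is the closure in counts, from 0 (fully open) to 255 (shut), set as the call begins (left out, the last holds). The fingers move at their own pace and stop on an object; "force" is the grip in N (left out, the last holds). Time passes only in rows, so rows that do not move let the fingers close. It gives the time, the measured TCP pose, the force and the opening at its end, in the units of the state.
- status.get_obs(): the state, without advancing time (a new reading comes with each control period).
- cams.camera(name): name is "scene" or "top" or "wrist"; returns a dict with "color" (400x640x3 uint8, red, green, blue), "vertical_fov" (degrees; the focal length in pixels is half the picture's height over the tangent of half this angle, whatever the lens; pixels are square), "cx", "cy" (the principal point, pixels), "extrinsics" (4x4, takes a point from camera to world coordinates). Camera axes: x right, y down, z forward; pixel columns grow to the right and rows downward; lengths in m; the calibration is good to about 2 mm. A picture is of the moment at which its call begins. There is no depth.
- order.hand_in(): hands the job in, once; it reports no verdict.
The state is a dict: "clock": time; "joint_pos": joint angles; "joint_velocities": joint speeds; "tau": joint torques, N m; "position": TCP position; "ee_rot": TCP orientation; "ft_force": force on the tool from outside, world axes, zero at the start; "torque": the same for the moment, N m; "grip_width": opening from 0.0 (shut) to 1.0 (fully open).
Only numpy, scipy, OpenCV 4.12 (cv2) and the standard library are available. Lean on these libraries where they do the work, as an engineer would, in place of code of your own. Each camera call takes 0.05 s, during which the arm holds its last target.

## Working session

There is one attempt and no reset: what is moved stays moved. The work goes in short steps, Python scripts to look and compute and a tool call to move; the robot and the scene stay as the last step left them, time stands still between calls to the robot, and variables do not carry over. Pictures are saved under pics/ and viewed, and the job is handed in when it is done.

Besides the shell and the picture viewer there is one more tool, called after ">>>" as a command line: name --argument value ..., lists and objects as JSON in quotes. servo_tool: Moves the arm, as the interface text tells. Its arguments: {"type":"object","properties":{"motion":{"type":"array","items":{"type":"array","items":{"type":"array","items":{"type":"number"}}}},"jaw":{"type":"number"},"force":{"type":"number"}},"required":["motion"]}

```bash
ls; mkdir -p pics; python3 - <<'E'
from workcell import status,cams,order,manip
import cv2,numpy as np
o=status.get_obs(); print(o)
for n in ["scene","top","wrist"]:
    c=cams.camera(n); cv2.imwrite(f"pics/{n}0.png",c["color"][:,:,::-1]); np.savez(f"{n}0.npz",**c)
    print(n,c["vertical_fov"],c["cx"],c["cy"],np.round(c["extrinsics"],4).tolist())
E
```

```text
pics
{'clock': 0.0, 'joint_pos': array([ 1.28637386,  0.33284624, -0.06468033,  1.46095081,  0.02157136,
        1.34987308, -0.08851843]), 'joint_velocities': array([-0.00072671,  0.00121484, -0.00178297,  0.00160914,  0.0003164 ,
        0.00150216,  0.00073485]), 'tau': array([-7.35903923e-04, -6.25451088e+01,  4.86370479e-02, -3.91604877e+01,
        1.60960498e-02,  9.99510870e-03, -1.20800823e-04]), 'position': array([ 0.16174217, -0.6035733 ,  0.40392717]), 'ee_rot': array([ 7.93353440e-01, -6.08760906e-01, -5.61544419e-04, -4.03953075e-04]), 'ft_force': array([-0.10700132,  0.05008132,  1.05270091]), 'torque': array([-0.00266547,  0.03513042,  0.0098401 ]), 'grip_width': 1.001116976014259}
scene 49.529655957456555 313.8217674441489 200.53551264135086 [[-0.5562, 0.4388, -0.7058, 1.4463], [0.8307, 0.2714, -0.486, 0.5986], [-0.0217, -0.8566, -0.5154, 0.849], [0.0, 0.0, 0.0, 1.0]]
top 53.17901074017229 320.628955140397 189.9786636103978 [[-0.0166, -0.9984, 0.0542, 0.5507], [-0.9999, 0.0168, 0.003, 0.0015], [-0.0039, -0.0541, -0.9985, 1.1296], [0.0, 0.0, 0.0, 1.0]]
wrist 67.46483301658942 320.37784838507883 200.29137994560844 [[0.2593, -0.93, -0.2606, 0.2278], [-0.9658, -0.2503, -0.0677, -0.5859], [-0.0023, 0.2692, -0.9631, 0.3739], [0.0, 0.0, 0.0, 1.0]]
```

View pics/scene0.png

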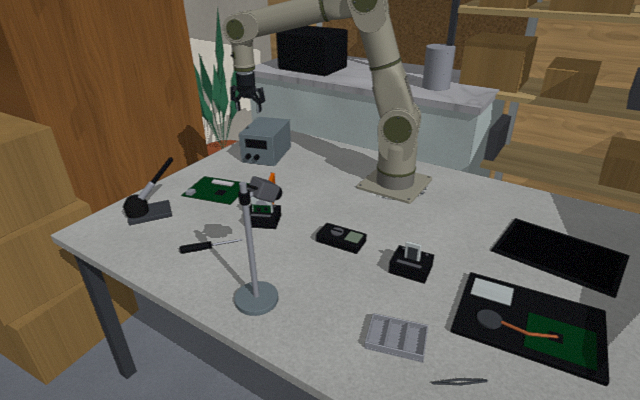

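View pics/top0.png

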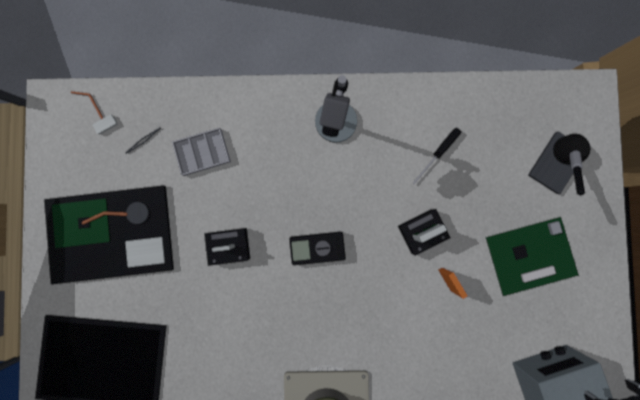

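View pics/wrist0.png

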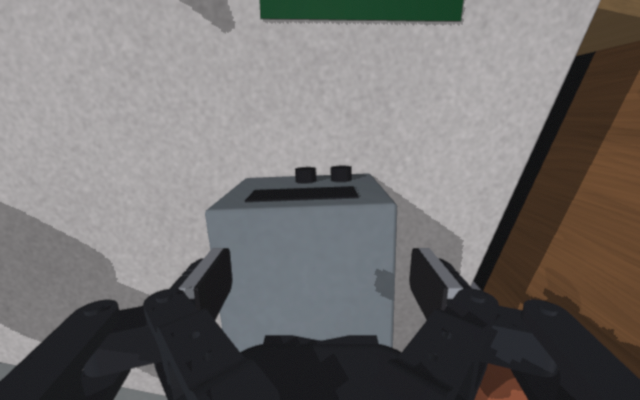

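```bash
python3 - <<'E'
import cv2,numpy as np
s=cv2.imread("pics/scene0.png");t=cv2.imread("pics/top0.png")
a=cv2.resize(s[165:235,225:305],(640,560),interpolation=cv2.INTER_CUBIC)
b=cv2.resize(t[195:305,380:500],(654,600),interpolation=cv2.INTER_CUBIC)
c=cv2.resize(t[60:160,300:400],(600,600),interpolation=cv2.INTER_CUBIC)
d=cv2.resize(s[165:325,215:295],(300,600),interpolation=cv2.INTER_CUBIC)
cv2.imwrite("pics/c1.png",a);cv2.imwrite("pics/c2.png",b);cv2.imwrite("pics/c3.png",c);cv2.imwrite("pics/c4.png",d)
E
```

```text
(no output)
```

View pics/c1.png

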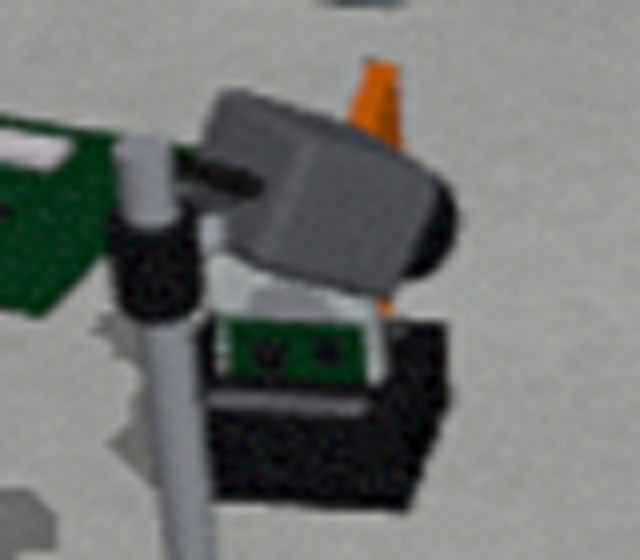

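View pics/c2.png

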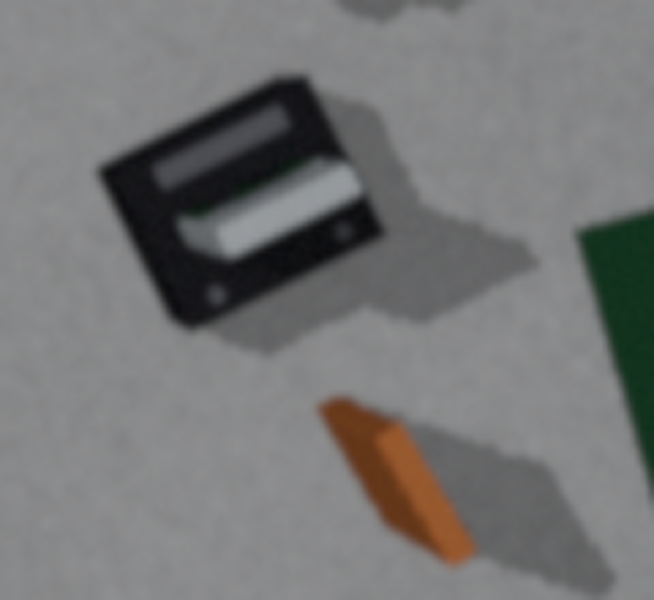

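View pics/c3.png

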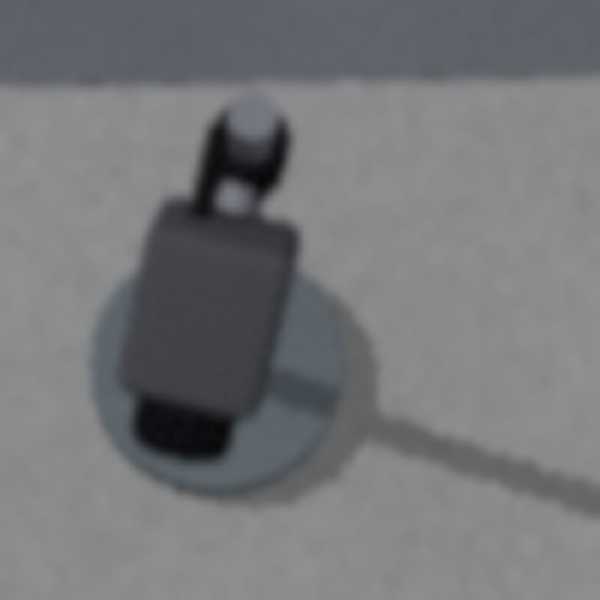

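```bash
cat > h.py <<'E'
import numpy as np,cv2
def load(n): return dict(np.load(n))
def fl(c): return 200/np.tan(np.radians(float(c["vertical_fov"]))/2)
def ray(c,u,v):
    T=c["extrinsics"];d=T[:3,:3]@np.array([(u-c["cx"])/fl(c),(v-c["cy"])/fl(c),1]);return T[:3,3],d/np.linalg.norm(d)
def onz(c,u,v,z):
    o,d=ray(c,u,v);return o+d*(z-o[2])/d[2]
def proj(c,p):
    T=c["extrinsics"];q=T[:3,:3].T@(np.asarray(p)-T[:3,3]);return np.array([c["cx"]+fl(c)*q[0]/q[2],c["cy"]+fl(c)*q[1]/q[2]])
def tri(rs):
    A=np.zeros((3,3));b=np.zeros(3)
    for o,d in rs:
        M=np.eye(3)-np.outer(d,d);A+=M;b+=M@o
    p=np.linalg.solve(A,b);return p,[np.linalg.norm((np.eye(3)-np.outer(d,d))@(p-o)) for o,d in rs]
E
python3 - <<'E'
from h import *
c=load("top0.npz");im=c["color"].astype(int)
sub=im[195:265,395:455]
g=sub.mean(2)
m=(g>125).astype(np.uint8)
for r in g[8:62].astype(int): print(' '.join('%3d'%x for x in r))
E
```

```text
140 141 141 140 140 138 136 136 137 138 137 138 138 137 136 134 132 132 133 134 134 136 137 137 135 135 137 137 137 135 135 136 136 135 134 134 134 133 133 131 132 132 132 132 133 134 136 137 136 135 135 135 134 134 133 134 135 135 134 132
140 141 141 140 140 139 137 138 139 138 138 136 137 137 137 134 132 131 132 133 133 135 136 136 135 136 136 136 136 136 136 136 136 137 135 134 134 134 133 132 132 131 133 133 133 133 134 135 135 135 135 135 135 135 135 135 135 135 134 132
139 139 140 140 139 139 138 139 139 139 138 136 134 137 137 135 135 132 133 134 135 135 136 136 136 136 135 135 135 135 135 135 136 135 135 135 134 134 133 132 132 132 133 133 132 132 134 135 135 134 134 132 135 137 137 136 135 136 135 133
139 139 139 139 139 140 139 139 139 136 136 135 134 136 137 137 136 135 135 135 135 136 135 135 135 135 136 134 134 136 135 134 134 134 134 133 132 132 133 133 133 132 133 132 132 133 132 133 134 134 132 132 134 136 136 135 135 135 135 135
138 138 138 138 139 140 138 137 137 135 135 134 136 137 138 138 137 137 135 135 136 136 134 134 134 134 136 135 135 134 135 133 133 133 131 
[... 11159 characters left out ...]
 137 138 139 138 136 136 135 136 137 134 127 112  90  66  48  42  53  62  73  82  91  95  97  98  98 100 101 100  99  99 100 103 101 101 100 101 101 103 109 118 124 126 130 134 136 137 137 137 137 137 138 134 132 132 131
136 137 137 136 136 137 138 138 138 137 136 136 137 138 135 134 130 119 106  90  84  97 104 102 101 100  99  99 100  99 101 102 101  99  99 101 102 101 101 103 106 108 115 122 132 136 136 137 137 137 137 137 137 137 138 140 139 138 137 136
136 136 136 136 135 137 137 138 138 136 136 137 138 138 137 136 135 132 126 120 118 125 127 123 118 109 101 101 101 101 101 101 101  99  99 100 101 101 102 108 117 123 128 133 137 138 138 137 136 135 136 137 138 138 138 140 141 140 138 138
```

```bash
python3 - <<'E'
from h import *
c=load("top0.npz");im=c["color"].astype(int);g=im.mean(2)
def mask(lo,hi,box):
    m=np.zeros(g.shape,np.uint8);x0,x1,y0,y1=box
    m[y0:y1,x0:x1]=((g[y0:y1,x0:x1]>lo)&(g[y0:y1,x0:x1]<hi));return m
# drive top face
big=cv2.resize(c["color"],None,fx=4,fy=4,interpolation=cv2.INTER_CUBIC).mean(2)
def rect(m4,x0,y0):
    n,l,s,_=cv2.connectedComponentsWithStats(m4.astype(np.uint8));k=1+np.argmax(s[1:,4]);return max(cv2.findContours((l==k).astype(np.uint8),0,2)[0],key=cv2.contourArea)
x0,x1,y0,y1=412,448,216,246
cn=rect(big[y0*4:y1*4,x0*4:x1*4]>118,0,0).reshape(-1,2)/4.+[x0-.375,y0-.375]
r=cv2.minAreaRect(cn.astype(np.float32));print(r)
B=cv2.boxPoints(r);P=np.array([onz(c,*b,0.118) for b in B]);print(P.round(4));print("ctr",P.mean(0));e=[P[1]-P[0],P[2]-P[1]]
for v in e: print(np.linalg.norm(v),np.degrees(np.arctan2(v[1],v[0])))
# dock
x0,x1,y0,y1=395,455,198,258
m=big[y0*4:y1*4,x0*4:x1*4]<60
m=cv2.morphologyEx(m.astype(np.uint8),cv2.MORPH_CLOSE,np.ones((41,41)))
cn=rect(m,0,0).reshape(-1,2)/4.+[x0-.375,y0-.375]
ap=cv2.approxPolyDP(cn.astype(np.float32),2.0,True).reshape(-1,2)
for q in ap: print(q,onz(c,*q,.045).round(4),onz(c,*q,0).round(4))
r=cv2.minAreaRect(cn.astype(np.float32));print(r)
# orange
o=(im[:,:,0]-im[:,:,2]>60)&(np.arange(640)[None]>400)&(np.arange(400)[:,None]>255)&(np.arange(640)[None]<500)
cn=max(cv2.findContours(o.astype(np.uint8),0,2)[0],key=cv2.contourArea)
for q in cv2.approxPolyDP(cn,1.5,True).reshape(-1,2): print("or",q,onz(c,*q,.0).round(3),onz(c,*q,.1).round(3))
E
```

```text
((432.1259460449219, 232.8679962158203), (6.4364094734191895, 27.965904235839844), 63.83843231201172)
[[ 0.4851 -0.239   0.118 ]
 [ 0.515  -0.3031  0.118 ]
 [ 0.5004 -0.3098  0.118 ]
 [ 0.4706 -0.2457  0.118 ]]
ctr [ 0.49278313 -0.2743954   0.118     ]
0.07075383182453933 -65.0136122482614
0.016062419777776327 -155.517365093506
[435.625 209.375] [ 0.5518 -0.3058  0.045 ] [ 0.5518 -0.3185  0.    ]
[394.625 224.875] [ 0.5118 -0.1937  0.045 ] [ 0.5101 -0.2018  0.    ]
[394.625 229.625] [ 0.499  -0.1934  0.045 ] [ 0.4968 -0.2014  0.    ]
[399.875 229.875] [ 0.4981 -0.2075  0.045 ] [ 0.4959 -0.2162  0.    ]
[411.125 257.375] [ 0.4239 -0.2357  0.045 ] [ 0.4186 -0.2456  0.    ]
[420.375 257.375] [ 0.4235 -0.2606  0.045 ] [ 0.4182 -0.2715  0.    ]
[420.625 252.125] [ 0.4375 -0.2617  0.045 ] [ 0.4328 -0.2726  0.    ]
[454.375 237.625] [ 0.4748 -0.3538  0.045 ] [ 0.4717 -0.3686  0.    ]
[442.875 230.625] [ 0.4941 -0.3235  0.045 ] [ 0.4918 -0.337  -0.    ]
[442.875 222.875] [ 0.515  -0.3242  0.045 ] [ 0.5135 -0.3377  0.    ]
((423.8485412597656, 231.62843322753906), (41.03668212890625, 48.526512145996094), 59.84844970703125)
or [441 269] [ 0.385 -0.328  0.   ] [ 0.4   -0.299  0.1  ]
or [440 271] [ 0.379 -0.325  0.   ] [ 0.395 -0.296  0.1  ]
or [450 288] [ 0.332 -0.352  0.   ] [ 0.351 -0.32   0.1  ]
or [462 297] [ 0.307 -0.384  0.   ] [ 0.328 -0.35   0.1  ]
or [466 296] [ 0.309 -0.395  0.   ] [ 0.331 -0.36   0.1  ]
or [454 274] [ 0.371 -0.364  0.   ] [ 0.387 -0.332  0.1  ]
```

```bash
python3 - <<'E'
from h import *
from workcell import manip
print([a for a in dir(manip) if a[0]!='_'], manip.nose_length)
c=load("top0.npz");s=load("scene0.npz")
# foot: bluish-gray circle: approx
im=c["color"].astype(int)
hsv=cv2.cvtColor(c["color"],cv2.COLOR_RGB2HSV)
for p in [(320,118),(350,130),(340,86),(335,110),(331,132),(300,100)]: print(p,im[p[1],p[0]],hsv[p[1],p[0]])
print("poletop",onz(c,341.5,80,.368),onz(c,341.5,80,.37), "foot c",onz(c,338,121.5,.01), onz(c,336.5,121,.01))
print("scene foot",onz(s,256,297,.01),"pole top scene", onz(s,243,184,.368))
E
```

```text
['MotionError', 'nose_length'] 0.1734
(320, 118) [76 80 85] [107  27  85]
(350, 130) [ 92 100 106] [103  34 106]
(340, 86) [40 42 45] [108  28  45]
(335, 110) [66 67 71] [114  18  71]
(331, 132) [14 14 17] [120  45  17]
(300, 100) [140 141 142] [105   4 142]
poletop [ 0.80474575 -0.04017648  0.368     ] [ 0.80407872 -0.0400669   0.37      ] foot c [ 0.80486139 -0.04755568  0.01      ] [ 0.80636704 -0.04333593  0.01      ]
scene foot [ 0.80923125 -0.041416    0.01      ] pole top scene [ 0.81237695 -0.03575048  0.368     ]
```

View pics/c4.png

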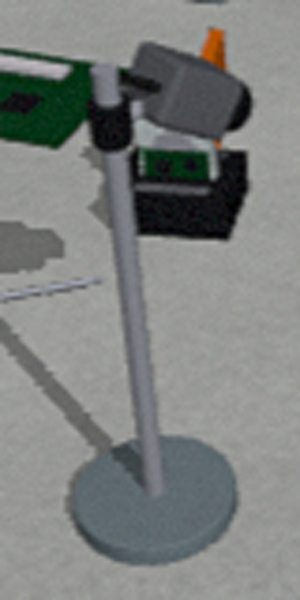

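```bash
cat >> h.py <<'E'
from scipy.spatial.transform import Rotation as Ro
def tool(yaw,tilt):
    # x jaw axis at yaw, tilted up by tilt (deg); z down/forward
    y,t=np.radians(yaw),np.radians(tilt);h=np.array([np.cos(y),np.sin(y),0]);k=np.array([0,0,1.])
    X=h*np.cos(t)+k*np.sin(t);Z=h*np.sin(t)-k*np.cos(t);return Ro.from_matrix(np.c_[X,np.cross(Z,X),Z])
def plan(p0,R0,p1,R1,N=None):
    p0=np.array(p0);p1=np.array(p1)
    w=(R0.inv()*R1).as_rotvec()
    n=int(np.ceil(max(np.abs(w).max()/np.radians(5),np.linalg.norm(p1-p0)/.045,1)))
    if N: n=N
    while 1:
        S=sum((R0*Ro.from_rotvec(w*k/n)).as_matrix() for k in range(n))
        s=np.linalg.solve(S,p1-p0)
        if N or np.abs(s).max()<=.0499: break
        n+=1
    print("rows",n,"row",np.round(s/.05,3).tolist()+np.round(np.degrees(w)/n/5,3).tolist());
    return n
def cur():
    from workcell import status
    o=status.get_obs();return o,np.array(o["position"]),Ro.from_quat(o["ee_rot"])
E
python3 - <<'E'
from h import *
o,p,R=cur()
plan(p,R,[.42,-.10,.30],tool(-13,50));plan(p,R,[.42,-.10,.30],tool(-13,50),18)
E
```

```text
rows 13 row [-0.377, -0.829, 0.096, 0.415, 0.692, -0.89]
rows 18 row [-0.266, -0.601, 0.07, 0.299, 0.5, -0.643]
```

>>> servo_tool --motion '[[[-0.27,-0.6,0.07,0.3,0.5,-0.64],[-0.27,-0.6,0.07,0.3,0.5,-0.64],[-0.27,-0.6,0.07,0.3,0.5,-0.64],[-0.27,-0.6,0.07,0.3,0.5,-0.64],[-0.27,-0.6,0.07,0.3,0.5,-0.64],[-0.27,-0.6,0.07,0.3,0.5,-0.64],[-0.27,-0.6,0.07,0.3,0.5,-0.64],[-0.27,-0.6,0.07,0.3,0.5,-0.64],[-0.27,-0.6,0.07,0.3,0.5,-0.64]]]'

```text
clock: 1.05
position: [0.3494, -0.3698, 0.3668]
ee_rot: [0.899, -0.372, 0.229, 0.027]
ft_force: [0.9, 0.5, 0.8]
grip_width: 1.002
```

```bash
python3 - <<'E'
from h import *
o,p,R=cur();print(o["clock"],p,o["joint_pos"].round(2))
plan(p,R,[.42,-.10,.30],tool(-13,50))
E
```

```text
1.05 [ 0.34935821 -0.36982717  0.36678157] [ 1.11 -0.02 -0.34  1.99 -0.18  0.73  0.09]
rows 7 row [-0.329, -0.754, 0.081, 0.38, 0.623, -0.809]
```

>>> servo_tool --motion '[[[-0.29,-0.66,0.07,0.33,0.55,-0.71],[-0.29,-0.66,0.07,0.33,0.55,-0.71],[-0.29,-0.66,0.07,0.33,0.55,-0.71],[-0.29,-0.66,0.07,0.33,0.55,-0.71],[-0.29,-0.66,0.07,0.33,0.55,-0.71],[-0.29,-0.66,0.07,0.33,0.55,-0.71],[-0.29,-0.66,0.07,0.33,0.55,-0.71],[-0.29,-0.66,0.07,0.33,0.55,-0.71],[0,0,0,0,0,0],[0,0,0,0,0,0]]]'

```text
clock: 2.05
position: [0.4172, -0.102, 0.3028]
ee_rot: [0.902, -0.104, 0.416, 0.046]
ft_force: [-1.0, -0.6, -0.1]
grip_width: 1.003
```

```bash
python3 - <<'E'
from h import *
from workcell import cams
o,p,R=cur();print(o["clock"],p,o["joint_pos"].round(2),o["joint_velocities"].round(3));print(R.as_matrix().round(3))
c=cams.camera("wrist");cv2.imwrite("pics/w1.png",c["color"][:,:,::-1]);np.savez("w1.npz",**c)
E
```

```text
2.05 [ 0.41717423 -0.10202873  0.30281109] [ 0.83 -0.24 -0.66  2.39 -0.66  0.1   0.52] [-0.031 -0.001  0.011  0.006  0.012 -0.007 -0.014]
[[ 0.633 -0.226  0.741]
 [-0.151 -0.974 -0.169]
 [ 0.76  -0.005 -0.65 ]]
```

View pics/w1.png

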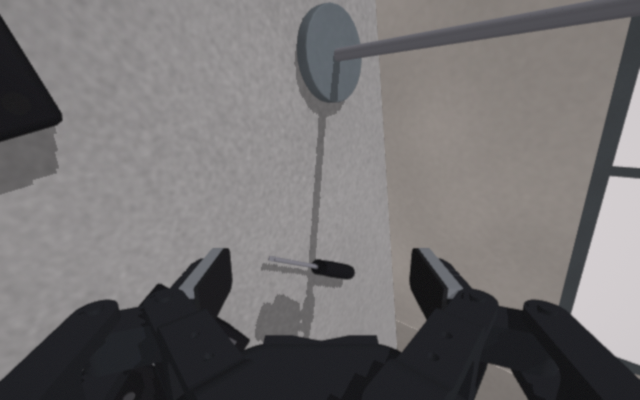

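```bash
python3 - <<'E'
from h import *
o,p,R=cur()
plan(p,R,[.46,.08,.31],tool(-13,48),5)
E
```

```text
rows 5 row [0.021, -0.749, -0.016, -0.004, -0.058, -0.011]
```

>>> servo_tool --motion '[[[0.02,-0.75,-0.02,0,-0.06,0],[0.02,-0.75,-0.02,0,-0.06,0],[0.02,-0.75,-0.02,0,-0.06,0],[0.02,-0.75,-0.02,0,-0.06,0],[0.02,-0.75,-0.02,0,-0.06,0],[0,0,0,0,0,0],[0,0,0,0,0,0]]]'

```text
clock: 2.8
position: [0.4604, 0.0581, 0.3168]
ee_rot: [0.904, -0.115, 0.408, 0.047]
ft_force: [0.6, 0.2, 0.2]
grip_width: 0.999
```

```bash
python3 - <<'E'
from h import *
from workcell import cams
o,p,R=cur();print(o["clock"],p,o["joint_pos"].round(2),o["joint_velocities"].round(3));print(R.as_matrix().round(3))
c=cams.camera("wrist");cv2.imwrite("pics/w2.png",c["color"][:,:,::-1]);np.savez("w2.npz",**c)
E
```

```text
2.8 [0.46035897 0.05814312 0.31678289] [ 1.26 -0.49 -1.37  2.25 -0.43  0.23 -0.17] [-0.012  0.016 -0.008 -0.027  0.183 -0.004 -0.189]
[[ 0.641 -0.247  0.727]
 [-0.169 -0.969 -0.179]
 [ 0.749 -0.008 -0.663]]
```

View pics/w2.png

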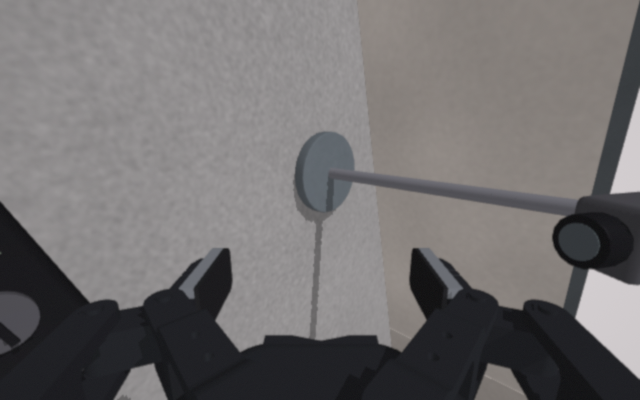

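```bash
python3 - <<'E'
from h import *
o,p,R=cur()
plan(p,R,[.46,.0,.38],tool(-13,45),5)
E
```

```text
rows 5 row [0.223, 0.225, -0.133, 0.024, -0.14, -0.051]
```

>>> servo_tool --motion '[[[0.22,0.23,-0.13,0.02,-0.14,-0.05],[0.22,0.23,-0.13,0.02,-0.14,-0.05],[0.22,0.23,-0.13,0.02,-0.14,-0.05],[0.22,0.23,-0.13,0.02,-0.14,-0.05],[0.22,0.23,-0.13,0.02,-0.14,-0.05],[0,0,0,0,0,0],[0,0,0,0,0,0]]]'

```text
clock: 3.55
position: [0.4575, -0.0136, 0.3793]
ee_rot: [0.919, -0.111, 0.377, 0.044]
ft_force: [-0.9, 0.4, 0.4]
grip_width: 1.002
```

```bash
python3 - <<'E'
from h import *
from workcell import cams
o,p,R=cur();print(o["clock"],p,o["joint_pos"].round(2),o["joint_velocities"].round(3));print(R.as_matrix().round(3))
c=cams.camera("wrist");cv2.imwrite("pics/w3.png",c["color"][:,:,::-1]);np.savez("w3.npz",**c)
a=cv2.imread("pics/w2.png")[180:300,520:640];b=c["color"][60:220,480:640,::-1]
cv2.imwrite("pics/w23.png",np.hstack([cv2.resize(a,(400,400),interpolation=2),cv2.resize(b,(400,400),interpolation=2)]))
E
```

```text
3.55 [ 0.45750711 -0.01355398  0.37932927] [ 1.1  -0.4  -1.03  2.18 -0.37  0.42  0.  ] [ 0.005  0.011  0.029 -0.002 -0.01   0.003  0.022]
[[ 0.692 -0.238  0.682]
 [-0.172 -0.971 -0.165]
 [ 0.702 -0.003 -0.713]]
```

View pics/w3.png

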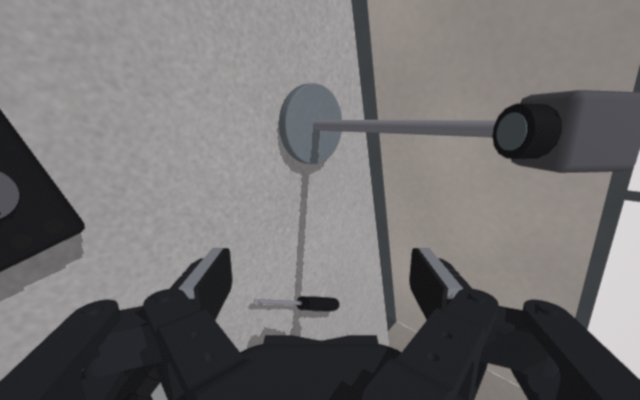

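View pics/w23.png

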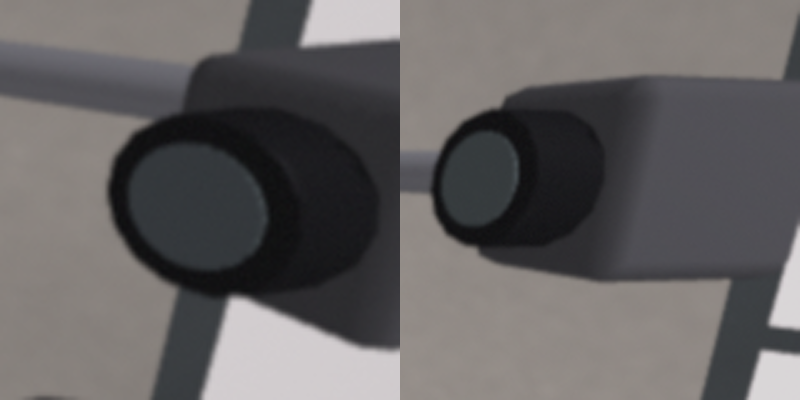

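```bash
cat > lens.py <<'E'
from h import *
from scipy.optimize import least_squares
def glass(n,box):
    c=load(n);x0,x1,y0,y1=box
    g=cv2.resize(c["color"][y0:y1,x0:x1],None,fx=4,fy=4,interpolation=cv2.INTER_CUBIC).astype(float).mean(2)
    return c,g
def contour(g,seed,th,x0,y0):
    m=(g>th).astype(np.uint8);_,l=cv2.connectedComponents(m,connectivity=4);k=l[int((seed[1]-y0)*4),int((seed[0]-x0)*4)]
    mm=cv2.morphologyEx((l==k).astype(np.uint8),cv2.MORPH_OPEN,np.ones((5,5)))
    cn=max(cv2.findContours(mm,0,cv2.CHAIN_APPROX_NONE)[0],key=cv2.contourArea).reshape(-1,2)
    return cn/4.+[x0-.375,y0-.375]
def fit(views):
    C0,res=tri([ray(c,*cv2.fitEllipse(cn.astype(np.float32))[0]) for c,cn in views]);print("tri",C0.round(4),np.round(res,4))
    def f(q):
        C=q[:3];el,yaw,r=q[3],q[4],q[5]
        n=np.array([np.cos(el)*np.cos(yaw),np.cos(el)*np.sin(yaw),np.sin(el)]);out=[]
        for c,cn in views:
            for u in cn[::4]:
                o,d=ray(c,*u);P=o+d*(((C-o)@n)/(d@n));out.append(np.linalg.norm(P-C)-r)
        return np.array(out)*1000
    s=least_squares(f,[*C0,.7,-.2,.014],x_scale=[.01]*3+[.1,.1,.005],loss='soft_l1')
    q=s.x;print("C",q[:3].round(4),"el",np.degrees(q[3]).round(1),"yaw",np.degrees(q[4]).round(1),"r",q[5].round(4),"rms mm",np.sqrt((f(q)**2).mean()).round(3));return q
if __name__=="__main__":
    V=[]
    for n,box,seed in [("w2.npz",(540,620,200,280),(580,241)),("w3.npz",(485,545,95,165),(512,131))]:
        c,g=glass(n,box);print(g[(seed[1]-box[2])*4,::16].astype(int))
        th=36
        cn=contour(g,seed,th,box[0],box[2]);e=cv2.fitEllipse(cn.astype(np.float32));print(n,e,len(cn));V.append((c,cn))
    q=fit(V)
    for v in V: fit([v])
    # azimuth from pole to lens
    print("az pole->lens",np.degrees(np.arctan2(-.041-q[1],.806-q[0])))
    h=np.hypot(-.041-q[1],.806-q[0]);print("pivot dz over h el",np.degrees(np.arctan2(.33-q[2],h)))
E
python3 lens.py
```

```text
[131 133 133 104  18  55  56  56  56  56  55  56  56  56  56  32  17  17
  26  27]
w2.npz ((578.8775024414062, 241.46142578125), (36.103302001953125, 43.5549201965332), 120.3150405883789) 454
[85 85 56 42 58 58 58 58 58 57 64 18 19 27 26]
w3.npz ((511.6881103515625, 131.00184631347656), (30.00616455078125, 39.35398864746094), 20.412282943725586) 397
tri [ 0.7151 -0.0154  0.3032] [0. 0.]
C [ 0.7154 -0.0156  0.3026] el 32.0 yaw -15.2 r 0.0122 rms mm 0.107
tri [ 0.8806 -0.1184  0.3074] [0.]
C [ 0.828  -0.1087  0.1168] el -120.7 yaw -75.1 r 0.4384 rms mm 0.0
tri [0.2171 0.1271 0.4277] [0.]
C [0.4949 0.0477 0.3583] el 31.9 yaw -14.7 r 0.0 rms mm 0.0
az pole->lens -15.639921992008542
pivot dz over h el 16.262549417335176
```

```bash
sed -i 's/th=36/th=float(__import__("sys").argv[1])/' lens.py; for t in 30 45; do python3 lens.py $t | grep -E "^C .*r 0.01"; done; python3 - <<'E'
from h import *
o,p,R=cur()
plan(p,R,[.4928,-.2744,.37],tool(25,0),12)
E
```

```text
C [ 0.7155 -0.0156  0.3025] el 32.0 yaw -15.1 r 0.0124 rms mm 0.112
C [ 0.7154 -0.0156  0.3026] el 31.8 yaw -15.5 r 0.0118 rms mm 0.103
rows 12 row [0.013, 0.444, 0.044, 0.249, -0.715, -0.614]
```

>>> servo_tool --motion '[[[0.01,0.44,0.04,0.25,-0.72,-0.61],[0.01,0.44,0.04,0.25,-0.72,-0.61],[0.01,0.44,0.04,0.25,-0.72,-0.61],[0.01,0.44,0.04,0.25,-0.72,-0.61],[0.01,0.44,0.04,0.25,-0.72,-0.61],[0.01,0.44,0.04,0.25,-0.72,-0.61],[0.01,0.44,0.04,0.25,-0.72,-0.61],[0.01,0.44,0.04,0.25,-0.72,-0.61],[0.01,0.44,0.04,0.25,-0.72,-0.61],[0.01,0.44,0.04,0.25,-0.72,-0.61],[0.01,0.44,0.04,0.25,-0.72,-0.61],[0,0,0,0,0,0]]]'

```text
clock: 4.8
position: [0.4831, -0.2556, 0.3647]
ee_rot: [0.979, 0.203, 0.014, 0.0]
ft_force: [-0.2, 0.3, 0.3]
grip_width: 1.001
```

```bash
python3 - <<'E'
from h import *
from workcell import cams
o,p,R=cur();print(o["clock"],p,o["joint_pos"].round(2),o["joint_velocities"].round(3));print(R.as_matrix().round(3))
c=cams.camera("wrist");cv2.imwrite("pics/w4.png",c["color"][:,:,::-1]);np.savez("w4.npz",**c)
plan(p,R,[.4928,-.2744,.37],tool(25,0))
E
```

```text
4.8 [ 0.48305541 -0.25564885  0.36473819] [ 1.02  0.25 -0.7   1.7   0.16  1.22  0.69] [-0.007 -0.037 -0.023  0.049 -0.059 -0.041 -0.022]
[[ 0.918  0.397  0.027]
 [ 0.397 -0.918  0.005]
 [ 0.027  0.006 -1.   ]]
rows 1 row [0.033, 0.422, -0.102, 0.077, -0.309, -0.325]
```

View pics/w4.png

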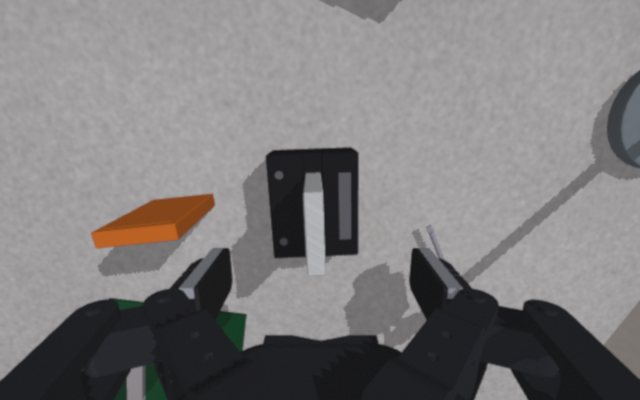

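```bash
cat > dr.py <<'E'
from h import *
import sys
def meas(n,x0,x1,y0,y1,th):
    c=load(n)
    g=cv2.resize(c["color"][y0:y1,x0:x1],None,fx=4,fy=4,interpolation=cv2.INTER_CUBIC).mean(2)
    m=(g>th).astype(np.uint8);n_,l,s,_=cv2.connectedComponentsWithStats(m);k=1+np.argmax(s[1:,4]*(s[1:,0]>0))
    cn=max(cv2.findContours((l==k).astype(np.uint8),0,1)[0],key=cv2.contourArea).reshape(-1,2)/4.+[x0-.375,y0-.375]
    P=np.array([onz(c,*u,.118)[:2] for u in cn])
    r=cv2.minAreaRect((P*1000).astype(np.float32));print(r)
    B=cv2.boxPoints(r)/1000;print(B.round(4).tolist(),"ctr",B.mean(0).round(4))
    for e in (B[1]-B[0],B[2]-B[1]): print(np.linalg.norm(e).round(4),np.degrees(np.arctan2(e[1],e[0])).round(2))
if __name__=="__main__": meas(sys.argv[1],*map(int,sys.argv[2:6]),float(sys.argv[6]))
E
python3 - <<'E'
from h import *
g=load("w4.npz")["color"].mean(2)
print(g[170:200:3,295:335:2].astype(int));print(g[262:282:3,295:335:2].astype(int))
E
python3 dr.py w4.npz 290 345 160 258 150
```

```text
[[ 30  31  32  30  29  30  30  31  33  30  31  33  32  29  28  30  31  29
   31  30]
 [ 31  32  31  30  27  60  97  98  99  99 104 117 110  45  28  30  30  30
   31  31]
 [ 30  31  31  29  29  85 125 126 127 126 126 126 127  69  27  30  30  30
   29  30]
 [ 31  31  29  27  27  96 127 127 127 126 126 126 126  80  28  30  30  32
   29  30]
 [ 30  30  27  24  37 106 127 128 127 128 127 126 127 106  31  30  30  31
   30  31]
 [ 28  22  26  25  48 114 127 127 128 128 128 127 128 120  35  31  29  29
   31  29]
 [ 22  25  24  25  61 121 127 128 129 128 128 127 128 121  50  31  29  30
   30  31]
 [ 24  24  24  26  73 128 133 134 135 138 139 139 140 141  76  31  31  31
   30  29]
 [ 24  26  25  31 108 173 178 177 175 175 176 177 175 171  90  30  30  27
   31  30]
 [ 25  23  26  29 106 171 176 176 178 178 177 176 177 174  97  31  30  30
   31  31]]
[[111 111 112 114 117 117 149 178 180 179 179 178 177 178 175 133 131 154
  158 155]
 [114 116 117 118 124 133 146 174 175 177 180 180 179 178 176 155 157 159
  159 157]
 [144 150 154 155 151 155 147 174 177 176 176 176 179 181 179 159 163 164
  157 154]
 [159 158 159 157 154 154 145 172 174 175 177 177 177 175 176 159 158 160
  158 156]
 [158 160 160 161 158 157 149 168 172 170 167 167 169 170 168 159 156 157
  159 157]
 [155 159 163 160 156 153 153 153 157 157 155 154 153 155 159 162 163 162
  158 154]
 [159 157 157 157 157 157 154 154 156 159 157 156 155 157 159 157 155 157
  157 159]]
((490.7572937011719, -267.7762451171875), (13.939737319946289, 54.12799835205078), 25.383214950561523)
[[0.47290000319480896, -0.24629999697208405], [0.4961000084877014, -0.295199990272522], [0.5087000131607056, -0.2892000079154968], [0.4855000078678131, -0.2402999997138977]] ctr [ 0.4908 -0.2678]
0.0541 -64.62
0.0139 25.38
```

```bash
python3 - <<'E'
from h import *
c=load("w4.npz");g=c["color"].mean(2)
L=[];Rr=[]
for y in range(196,250,3):
    r=g[y,295:340];w=np.where(r>103)[0]
    a=w[0];b=w[-1]
    L.append(onz(c,295+a-(r[a]-103)/(r[a]-r[a-1]),y,.118)[:2]);Rr.append(onz(c,295+b+(r[b]-103)/(r[b]-r[b+1]),y,.118)[:2])
for Q in (L,Rr):
    Q=np.array(Q);vx,vy,x,y=cv2.fitLine((Q*1000).astype(np.float32),2,0,.01,.01).ravel();print(np.degrees(np.arctan2(vy,vx)),x,y,"dist along 25.2deg axis",x*np.cos(np.radians(25.2))+y*np.sin(np.radians(25.2)))
ex=np.array([np.cos(np.radians(25.2)),np.sin(np.radians(25.2))]);ey=np.array([-ex[1],ex[0]])
for y,x in ((192.5,313.5),(275.3,316.5)): 
    P=onz(c,x,y,.118)[:2];print(P,P@ex,P@ey)
t=np.array([.4928,-.2744]);print("top cam ctr",t@ex,t@ey)
E
```

```text
-64.77949 482.24484 -267.743 dist along 25.2deg axis 322.34874968556517
-64.598785 496.14764 -261.89178 dist along 25.2deg axis 337.419711804719
[ 0.47984265 -0.24366135] 0.3304286509638495 -0.4247784451420953
[ 0.50913246 -0.30632364] 0.3302505571360027 -0.4939479756250595
top cam ctr 0.32906493384979857 -0.45810857807994354
```

```bash
python3 - <<'E'
from h import *
o,p,R=cur()
a=np.radians(25.3);ex=np.array([np.cos(a),np.sin(a)]);ey=np.array([-ex[1],ex[0]])
a2=np.radians(25.2);e2=np.array([np.cos(a2),np.sin(a2)]);t=e2*.3297+np.array([-e2[1],e2[0]])*(-.459);print(t)
print(p,R.as_matrix().round(3).tolist())
plan(p,R,[*t,.31],tool(25.3,0),3)
E
```

```text
[ 0.49375417 -0.27493618]
[ 0.48298588 -0.25401228  0.36491119] [[0.918, 0.397, 0.029], [0.397, -0.918, 0.006], [0.029, 0.006, -1.0]]
rows 3 row [0.002, 0.155, 0.367, 0.026, -0.111, -0.129]
```

>>> servo_tool --motion '[[[0,0.16,0.37,0.03,-0.11,-0.13],[0,0.16,0.37,0.03,-0.11,-0.13],[0,0.16,0.37,0.03,-0.11,-0.13],[0,0,0,0,0,0]]]'

```text
clock: 5.25
position: [0.4942, -0.2713, 0.3084]
ee_rot: [0.975, 0.22, 0.003, -0.0]
ft_force: [-0.2, -0.2, -0.2]
grip_width: 0.998
```

```bash
python3 - <<'E'
from h import *
o,p,R=cur();print(o["clock"],p,o["joint_velocities"].round(3));print(R.as_matrix().round(4))
plan(p,R,[.4938,-.2749,.253],tool(25.3,0),3)
E
```

```text
5.25 [ 0.4941618  -0.27132987  0.3084035 ] [ 0.001 -0.057 -0.028 -0.003 -0.04   0.006 -0.007]
[[ 9.032e-01  4.293e-01  5.500e-03]
 [ 4.293e-01 -9.032e-01  2.100e-03]
 [ 5.800e-03  5.000e-04 -1.000e+00]]
rows 3 row [-0.014, 0.02, 0.369, 0.002, -0.022, 0.008]
```

>>> servo_tool --motion '[[[-0.01,0.02,0.37,0,-0.02,0.01],[-0.01,0.02,0.37,0,-0.02,0.01],[-0.01,0.02,0.37,0,-0.02,0.01],[0,0,0,0,0,0],[0,0,0,0,0,0]]]'

```text
clock: 5.75
position: [0.495, -0.2693, 0.2572]
ee_rot: [0.976, 0.219, 0.005, 0.001]
ft_force: [-0.1, 0.1, 0.9]
grip_width: 0.998
```

```bash
python3 - <<'E'
from h import *
from workcell import cams
o,p,R=cur();print(o["clock"],p,o["joint_velocities"].round(3));print(R.as_matrix().round(4))
plan(p,R,[.4938,-.2749,.253],tool(25.3,0),1)
c=cams.camera("wrist");cv2.imwrite("pics/w5.png",c["color"][:,:,::-1]);np.savez("w5.npz",**c)
E
```

```text
5.75 [ 0.49496224 -0.26929164  0.25715809] [ 0.001 -0.01  -0.005  0.018 -0.009 -0.007 -0.006]
[[ 9.043e-01  4.268e-01  1.060e-02]
 [ 4.268e-01 -9.044e-01 -6.000e-04]
 [ 9.400e-03  5.100e-03 -9.999e-01]]
rows 1 row [-0.07, 0.091, 0.083, 0.058, -0.107, -0.007]
```

View pics/w5.png

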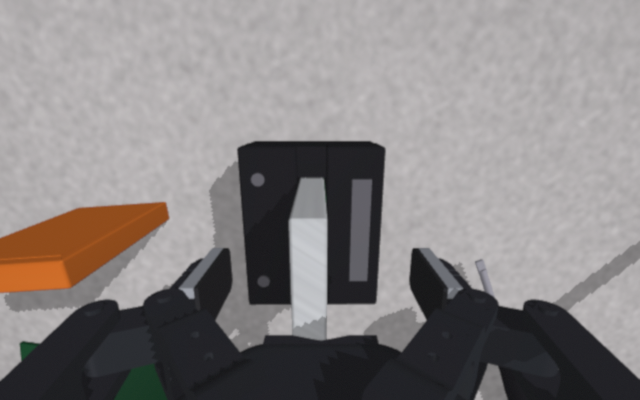

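>>> servo_tool --motion '[[[-0.07,0.09,0.08,0.06,-0.11,-0.01],[-0.03,0.05,0.02,0.02,-0.04,0],[0,0,0,0,0,0],[0,0,0,0,0,0]]]'

```text
clock: 6.2
position: [0.4939, -0.2787, 0.255]
ee_rot: [0.976, 0.219, -0.001, 0.001]
ft_force: [1.0, -0.8, -0.2]
grip_width: 1.0
```

```bash
python3 - <<'E'
from h import *
o,p,R=cur();print(o["clock"],p,o["joint_velocities"].round(3));print(R.as_matrix().round(4))
plan(p,R,[.4938,-.2749,.253],tool(25.3,0),1)
E
```

```text
6.2 [ 0.49392816 -0.27867589  0.2550387 ] [ 0.003 -0.003  0.001 -0.005  0.001  0.003  0.001]
[[ 0.9043  0.4269 -0.0017]
 [ 0.4269 -0.9043 -0.0023]
 [-0.0025  0.0014 -1.    ]]
rows 1 row [0.03, -0.069, 0.041, 0.016, 0.029, -0.005]
```

>>> servo_tool --motion '[[[0.03,-0.06,0.04,0.01,0.02,0],[0,0,0,0,0,0],[0,0,0,0,0,0]]]'

```text
clock: 6.5
position: [0.4942, -0.2749, 0.253]
ee_rot: [0.976, 0.219, -0.0, 0.0]
ft_force: [-0.5, -0.4, 0.1]
grip_width: 0.997
```

```bash
python3 - <<'E'
from h import *
o,p,R=cur();print(o["clock"],p,o["joint_velocities"].round(3));print(R.as_matrix().round(4))
plan(p,R,[.4938,-.2749,.253],tool(25.3,0),1)
E
```

```text
6.5 [ 0.49417352 -0.27486259  0.253035  ] [-0.003  0.001 -0.003  0.006 -0.004 -0.004 -0.001]
[[ 9.043e-01  4.270e-01  0.000e+00]
 [ 4.270e-01 -9.043e-01 -5.000e-04]
 [-2.000e-04  5.000e-04 -1.000e+00]]
rows 1 row [-0.007, -0.003, 0.001, 0.006, 0.002, -0.005]
```

Well aligned. Close the jaws.

>>> servo_tool --motion '[[[0,0,0,0,0,0],[0,0,0,0,0,0],[0,0,0,0,0,0],[0,0,0,0,0,0],[0,0,0,0,0,0],[0,0,0,0,0,0],[0,0,0,0,0,0],[0,0,0,0,0,0]]]' --jaw 255 --force 60

```text
clock: 7.3
position: [0.4942, -0.2748, 0.2531]
ee_rot: [0.976, 0.219, -0.0, 0.0]
ft_force: [-0.6, -0.4, 0.7]
grip_width: 0.165
```

```bash
python3 - <<'E'
from h import *
from workcell import cams
o,p,R=cur();print(o["clock"],p,o["ft_force"],o["torque"],o["grip_width"]);print(R.as_matrix().round(4))
c=cams.camera("wrist");cv2.imwrite("pics/w6.png",c["color"][:,:,::-1])
E
```

```text
7.3 [ 0.49420477 -0.27478879  0.25309062] [-0.55289888 -0.37809501  0.73609375] [0.01794473 0.03598538 0.02893272] 0.16527013385854597
[[ 9.042e-01  4.272e-01  0.000e+00]
 [ 4.272e-01 -9.042e-01 -5.000e-04]
 [-2.000e-04  5.000e-04 -1.000e+00]]
```

View pics/w6.png

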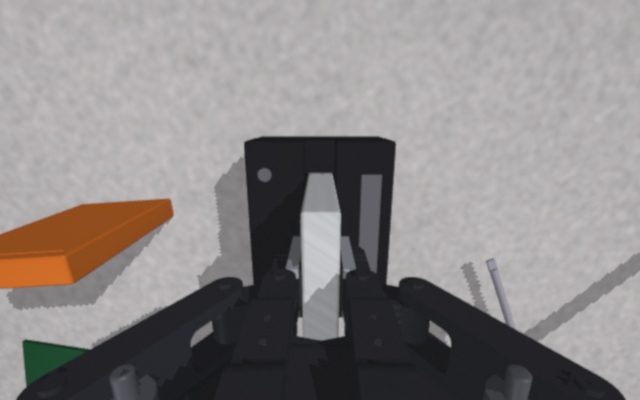

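>>> servo_tool --motion '[[[0,0,-0.2,0,0,0],[0,0,-0.3,0,0,0],[0,0,-0.3,0,0,0],[0,0,-0.3,0,0,0],[0,0,-0.3,0,0,0],[0,0,-0.3,0,0,0],[0,0,-0.3,0,0,0],[0,0,0,0,0,0]]]'

```text
clock: 8.15
position: [0.4944, -0.274, 0.3655]
ee_rot: [0.976, 0.219, 0.001, 0.002]
ft_force: [0.7, -0.0, -2.6]
grip_width: 0.171
```

```bash
python3 - <<'E'
from h import *
from workcell import cams
o,p,R=cur();print(o["clock"],p,o["ft_force"],o["torque"],o["grip_width"],o["joint_pos"].round(2));print(R.as_matrix().round(4))
c=cams.camera("scene");cv2.imwrite("pics/s2.png",cv2.resize(c["color"][100:260,150:350,::-1],(750,600),interpolation=2))
E
```

```text
8.15 [ 0.49438019 -0.27396022  0.36550795] [ 0.70653441 -0.00366635 -2.57377477] [ 0.03022446 -0.05466692  0.02681728] 0.1710390670175426 [ 1.01  0.3  -0.69  1.65  0.2   1.26  0.72]
[[ 0.9037  0.4281  0.0037]
 [ 0.4281 -0.9037 -0.0029]
 [ 0.0021  0.0042 -1.    ]]
```

View pics/s2.png

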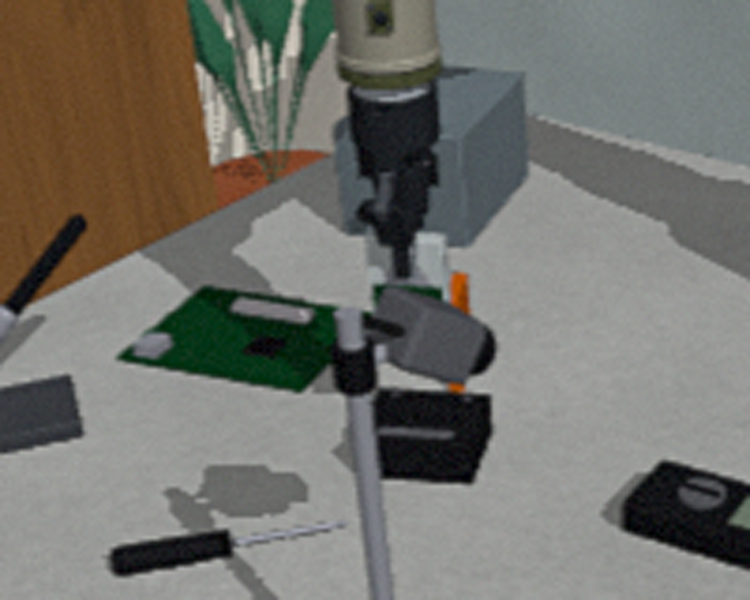

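```bash
cat >> h.py <<'E'
def goal(C,el,yaw,dist,off=.185):
    e,y=np.radians(el),np.radians(yaw);n=np.array([np.cos(e)*np.cos(y),np.cos(e)*np.sin(y),np.sin(e)])
    R=tool(yaw,el);c=np.array(C)-dist*n;return c-off*R.as_matrix()[:,2],R
E
python3 - <<'E'
from h import *
o,p,R=cur()
t,Rt=goal([.7154,-.0156,.3026],33,-15.3,.17);print(t)
plan(p,R,t,Rt,16)
E
```

```text
[0.4806921  0.04860881 0.36516542]
rows 16 row [0.032, -0.41, -0.008, -0.144, 0.393, 0.494]
```

>>> servo_tool --motion '[[[0.03,-0.41,-0.01,-0.14,0.39,0.49],[0.03,-0.41,-0.01,-0.14,0.39,0.49],[0.03,-0.41,-0.01,-0.14,0.39,0.49],[0.03,-0.41,-0.01,-0.14,0.39,0.49],[0.03,-0.41,-0.01,-0.14,0.39,0.49],[0.03,-0.41,-0.01,-0.14,0.39,0.49],[0.03,-0.41,-0.01,-0.14,0.39,0.49],[0.03,-0.41,-0.01,-0.14,0.39,0.49]]]'

```text
clock: 9.0
position: [0.4556, -0.1108, 0.36]
ee_rot: [0.988, 0.039, 0.145, 0.018]
ft_force: [0.9, -0.0, -1.4]
grip_width: 0.175
```

```bash
python3 - <<'E'
from h import *
o,p,R=cur();print(o["clock"],p,o["joint_pos"].round(2))
t,Rt=goal([.7154,-.0156,.3026],33,-15.3,.17)
plan(p,R,t,Rt,9)
E
```

```text
9.0 [ 0.45559959 -0.11075218  0.36000252] [ 0.99 -0.06 -0.8   2.   -0.09  0.89  0.31]
rows 9 row [0.035, -0.358, -0.011, -0.128, 0.35, 0.419]
```

>>> servo_tool --motion '[[[0.04,-0.36,-0.01,-0.13,0.35,0.42],[0.04,-0.36,-0.01,-0.13,0.35,0.42],[0.04,-0.36,-0.01,-0.13,0.35,0.42],[0.04,-0.36,-0.01,-0.13,0.35,0.42],[0.04,-0.36,-0.01,-0.13,0.35,0.42],[0.04,-0.36,-0.01,-0.13,0.35,0.42],[0.04,-0.36,-0.01,-0.13,0.35,0.42],[0.04,-0.36,-0.01,-0.13,0.35,0.42],[0,0,0,0,0,0],[0,0,0,0,0,0]]]'

```text
clock: 10.0
position: [0.4738, 0.0416, 0.3589]
ee_rot: [0.956, -0.113, 0.267, 0.038]
ft_force: [-0.3, -0.6, -1.6]
grip_width: 0.17
```

```bash
python3 - <<'E'
from h import *
from workcell import cams
o,p,R=cur();print(o["clock"],p,o["joint_pos"].round(2),o["joint_velocities"].round(3))
c=cams.camera("wrist");cv2.imwrite("pics/w7.png",c["color"][:,:,::-1]);np.savez("w7.npz",**c)
t,Rt=goal([.7154,-.0156,.3026],33,-15.3,.17)
plan(p,R,t,Rt,1)
E
```

```text
10.0 [0.47375641 0.04155554 0.35887302] [ 1.02 -0.18 -1.17  2.07  0.09  0.65 -0.48] [-0.008 -0.002 -0.023  0.001  0.014 -0.007 -0.033]
rows 1 row [0.153, -0.168, -0.056, -0.056, 0.331, 0.338]
```

View pics/w7.png

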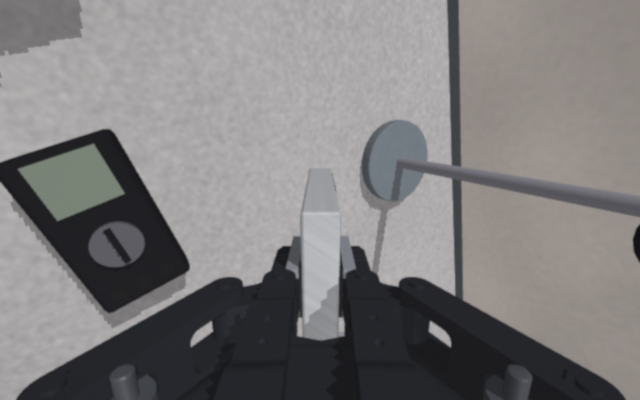

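```bash
python3 - <<'E'
from h import *
o,p,R=cur()
t,Rt=goal([.7154,-.0156,.3026],33,-15.3,.13)
plan(p,R,t,Rt,4)
E
```

```text
rows 4 row [0.238, -0.039, -0.017, -0.015, 0.083, 0.084]
```

>>> servo_tool --motion '[[[0.24,-0.04,-0.02,-0.01,0.08,0.08],[0.24,-0.04,-0.02,-0.01,0.08,0.08],[0.24,-0.04,-0.02,-0.01,0.08,0.08],[0.24,-0.04,-0.02,-0.01,0.08,0.08],[0,0,0,0,0,0],[0,0,0,0,0,0]]]'

```text
clock: 10.65
position: [0.5127, 0.0348, 0.3859]
ee_rot: [0.951, -0.129, 0.278, 0.039]
ft_force: [-0.1, -1.2, -1.8]
grip_width: 0.172
```

```bash
python3 - <<'E'
from h import *
from workcell import cams
o,p,R=cur();print(o["clock"],p,o["joint_pos"].round(2),o["joint_velocities"].round(3))
c=cams.camera("wrist");cv2.imwrite("pics/w8.png",c["color"][:,:,::-1]);np.savez("w8.npz",**c)
t,Rt=goal([.7154,-.0156,.3026],33,-15.3,.12)
plan(p,R,t,Rt,1)
E
```

```text
10.65 [0.51274299 0.03477148 0.3859442 ] [ 1.13 -0.06 -1.3   1.96  0.29  0.7  -0.64] [ 0.002  0.008  0.011 -0.006  0.004  0.     0.002]
rows 1 row [0.193, -0.098, -0.03, 0.035, 0.088, -0.02]
```

View pics/w8.png

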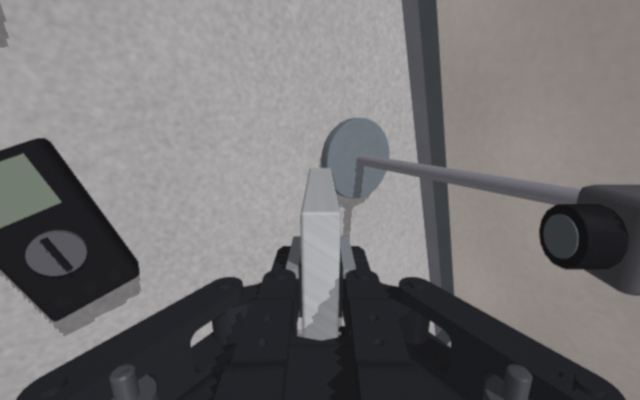

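```bash
cat > lens2.py <<'E'
from lens import *
import sys
S={"w2":((540,620,200,280),(580,241)),"w3":((485,545,95,165),(512,131)),"w8":((530,610,195,275),(562,236))}
V={}
for n,(box,seed) in S.items():
    c,g=glass(n+".npz",box);cn=contour(g,seed,40,box[0],box[2]);print(n,cv2.fitEllipse(cn.astype(np.float32)));V[n]=(c,cn)
for k in (["w2","w3"],["w2","w8"],["w3","w8"],["w2","w3","w8"]): print(k);fit([V[i] for i in k])
E
python3 lens2.py
python3 - <<'E'
import cv2
a=cv2.imread("pics/w8.png")[170:310,500:640];cv2.imwrite("pics/w8c.png",cv2.resize(a,(560,560),interpolation=2))
E
```

```text
w2 ((578.9163818359375, 241.47300720214844), (35.645015716552734, 43.1531867980957), 119.86268615722656)
w3 ((511.7391662597656, 131.00416564941406), (29.63157081604004, 38.98085021972656), 20.59910011291504)
w8 ((561.0475463867188, 235.8798828125), (35.04326248168945, 45.05095672607422), 167.02915954589844)
['w2', 'w3']
tri [ 0.7151 -0.0154  0.3032] [0.0001 0.0001]
C [ 0.7155 -0.0157  0.3026] el 31.9 yaw -15.4 r 0.012 rms mm 0.104
['w2', 'w8']
tri [ 0.7155 -0.0156  0.3032] [0. 0.]
C [ 0.7155 -0.0157  0.3026] el 32.3 yaw -16.0 r 0.012 rms mm 0.098
['w3', 'w8']
tri [ 0.7153 -0.0154  0.3032] [0. 0.]
C [ 0.7154 -0.0156  0.3026] el 32.3 yaw -15.6 r 0.0121 rms mm 0.098
['w2', 'w3', 'w8']
tri [ 0.7153 -0.0154  0.3032] [0.0001 0.     0.    ]
C [ 0.7155 -0.0156  0.3026] el 32.2 yaw -15.6 r 0.012 rms mm 0.106
```

View pics/w8c.png

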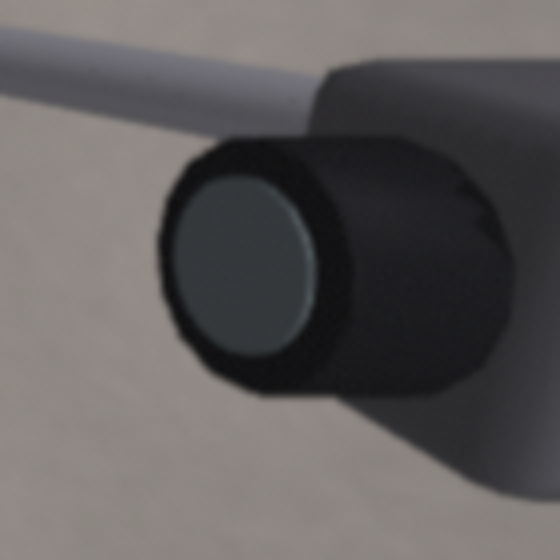

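```bash
python3 - <<'E'
from h import *
c=load("w8.npz");g=c["color"].astype(float).mean(2);g=cv2.GaussianBlur(g,(3,3),.6)
def edge(xs,y0,y1):
    P=[]
    for x in xs:
        d=np.gradient(g[y0:y1,x]);k=np.argmax(np.abs(d[1:-1]))+1;a=abs(d[k-1:k+2]);P.append((x,y0+k+ (a[2]-a[0])/2/(2*a[1]-a[0]-a[2]+1e-9)))
    return np.array(P)
T=edge(range(562,582),198,212);B=edge(range(568,584),262,275)   # barrel silhouettes
print(T[:, 1].round(1),B[:,1].round(1))
N=[]
for P in (T,B):
    vx,vy,x,y=cv2.fitLine(P.astype(np.float32),cv2.DIST_HUBER,0,.01,.01).ravel();print(vy/vx)
    _,d1=ray(c,x-20*vx,y-20*vy);_,d2=ray(c,x+20*vx,y+20*vy);n=np.cross(d1,d2);N.append(n/np.linalg.norm(n))
    h=np.array([np.cos(np.radians(-15.6)),np.sin(np.radians(-15.6)),0]);print("el given yaw",np.degrees(np.arctan(-(n@h)/n[2])))
a=np.cross(*N);a/=np.linalg.norm(a);a*=np.sign(a[0]);print("axis el,yaw",np.degrees(np.arcsin(a[2])),np.degrees(np.arctan2(a[1],a[0])))
o,p,R=cur();X=R.as_matrix()[:,0];print("tool x el,yaw",np.degrees(np.arcsin(X[2])),np.degrees(np.arctan2(X[1],X[0])), "y lvl",R.as_matrix()[2,1])
E
```

```text
[203.9 203.9 203.9 203.8 203.8 203.8 203.8 203.8 203.7 203.7 203.7 203.7
 203.6 203.5 203.4 203.3 203.3 203.4 203.5 203.4] [268.7 268.7 268.7 268.8 268.8 268.8 268.8 268.8 268.8 268.8 268.8 268.8
 268.8 268.8 268.8 268.9]
-0.030124322
el given yaw 26.475107391334248
0.004638903
el given yaw 32.853677362448174
axis el,yaw 41.905926013317995 -8.963297799539324
tool x el,yaw 32.58053315293005 -15.426386936706617 y lvl 0.0018753859241173731
```

```bash
python3 - <<'E'
from h import *
o,p,R=cur()
t,Rt=goal([.7155,-.0156,.3027],32.8,-15.6,.12);print(t)
plan(p,R,t,Rt,2)
E
```

```text
[0.52182341 0.03847548 0.39319984]
rows 2 row [0.104, -0.061, -0.019, 0.003, 0.022, 0.015]
```

>>> servo_tool --motion '[[[0.1,-0.06,-0.02,0,0.02,0.02],[0.1,-0.06,-0.02,0,0.02,0.02],[0,0,0,0,0,0],[0,0,0,0,0,0]]]'

```text
clock: 11.1
position: [0.5195, 0.0381, 0.3908]
ee_rot: [0.951, -0.13, 0.277, 0.04]
ft_force: [-0.4, 0.2, -1.8]
grip_width: 0.168
```

```bash
python3 - <<'E'
from h import *
o,p,R=cur();print(o["clock"],p,o["joint_pos"].round(2),o["joint_velocities"].round(3))
t,Rt=goal([.7155,-.0156,.3027],32.8,-15.6,.12);print(t)
plan(p,R,t,Rt,1)
E
```

```text
11.1 [0.51947535 0.03805534 0.39077034] [ 1.13 -0.01 -1.33  1.94  0.36  0.73 -0.69] [ 0.002 -0.007 -0.     0.005 -0.007 -0.     0.004]
[0.52182341 0.03847548 0.39319984]
rows 1 row [0.062, -0.021, -0.018, 0.042, 0.052, 0.013]
```

>>> servo_tool --motion '[[[0.06,-0.02,-0.02,0.04,0.05,0.01],[0,0,0,0,0,0],[0,0,0,0,0,0],[0,0,0,0,0,0]]]'

```text
clock: 11.5
position: [0.521, 0.0383, 0.3926]
ee_rot: [0.951, -0.13, 0.279, 0.039]
ft_force: [0.4, 0.5, -1.2]
grip_width: 0.166
```

```bash
python3 - <<'E'
from h import *
from workcell import cams
o,p,R=cur();print(o["clock"],p,o["joint_pos"].round(2),o["joint_velocities"].round(3),o["ft_force"],o["grip_width"])
t,Rt=goal([.7155,-.0156,.3027],32.8,-15.6,.12);print(t)
plan(p,R,t,Rt,1)
for n in ["scene","top","wrist"]:
    c=cams.camera(n);np.savez(f"f_{n}.npz",**c);cv2.imwrite(f"pics/f_{n}.png",c["color"][:,:,::-1])
s=cv2.imread("pics/f_scene.png")[100:260,170:370];cv2.imwrite("pics/f_sc.png",cv2.resize(s,(750,600),interpolation=2))
s=cv2.imread("pics/f_top.png")[70:270,220:470];cv2.imwrite("pics/f_tc.png",cv2.resize(s,(750,600),interpolation=2))
E
```

```text
11.5 [0.52097241 0.0383381  0.39260448] [ 1.13 -0.01 -1.33  1.93  0.37  0.73 -0.69] [ 0.003 -0.003  0.002  0.002 -0.003  0.002  0.004] [ 0.35839111  0.48756836 -1.17722541] 0.16593529995934994
[0.52182341 0.03847548 0.39319984]
rows 1 row [0.02, -0.007, -0.002, 0.016, 0.008, 0.014]
```

View pics/f_sc.png

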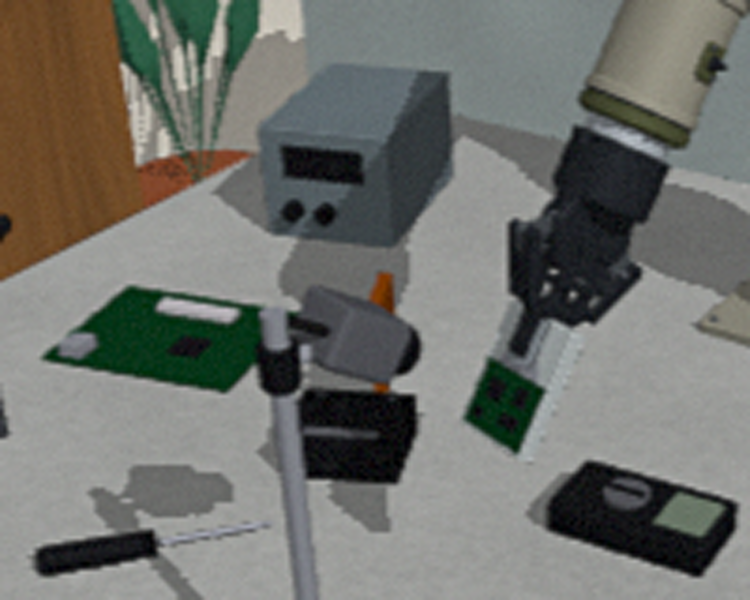

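View pics/f_tc.png

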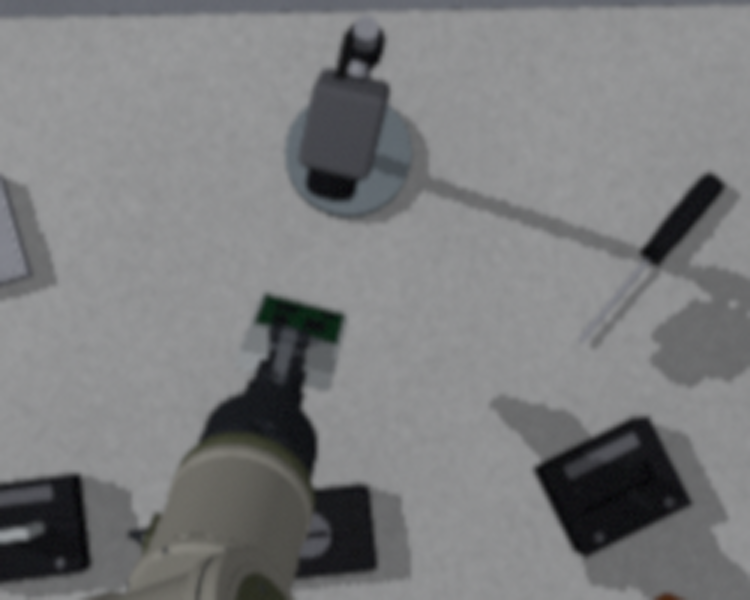

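View pics/f_wrist.png

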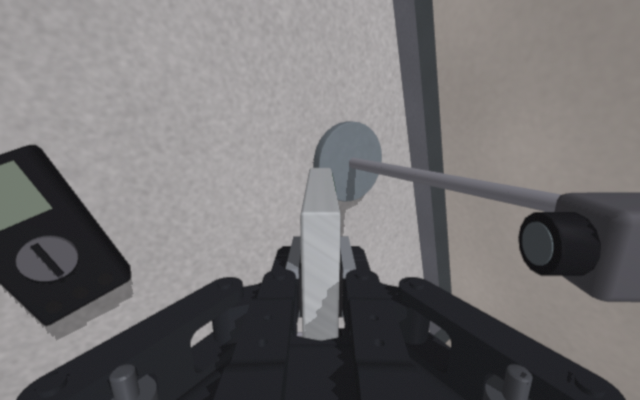

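```bash
cp f_wrist.npz w9.npz; sed -i 's/"w8":(/"w9":((510,585,205,280),(538,243)),"w8":(/; s/\["w3","w8"\],\["w2","w3","w8"\]/["w3","w9"],["w2","w3","w8","w9"]/' lens2.py; python3 lens2.py | tail -4
python3 - <<'E'
from h import *
o,p,R=cur();M=R.as_matrix();D=p+.185*M[:,2];C=np.array([.7155,-.0156,.3027])
v=C-D;print("dist",np.linalg.norm(v),"ang drive x vs to-lens",np.degrees(np.arccos(v@M[:,0]/np.linalg.norm(v))),"D",D)
# PCB bottom corners predicted: scene/top
for n in ("scene","top"):
    c=load(f"f_{n}.npz")
    for sy in (1,-1): print(n,proj(c,D+M[:,0]*.0075+M[:,1]*.035*sy+M[:,2]*.05).round(1))
E
```

```text
C [ 0.7154 -0.0156  0.3026] el 32.3 yaw -15.6 r 0.0121 rms mm 0.105
['w2', 'w3', 'w8', 'w9']
tri [ 0.7153 -0.0154  0.3032] [0.0001 0.     0.     0.    ]
C [ 0.7155 -0.0156  0.3026] el 32.3 yaw -15.7 r 0.012 rms mm 0.108
dist 0.12107652048103558 ang drive x vs to-lens 0.2215001124750381 D [0.61736572 0.01121468 0.23704819]
scene [292. 212.]
scene [308.1 222.4]
top [335.7 173.1]
top [306.7 165.6]
```

>>> servo_tool --motion '[[[0,0,0,0,0,0],[0,0,0,0,0,0],[0,0,0,0,0,0],[0,0,0,0,0,0],[0,0,0,0,0,0]]]'

```text
clock: 12.15
position: [0.521, 0.0383, 0.3926]
ee_rot: [0.951, -0.13, 0.279, 0.039]
ft_force: [0.6, -0.5, -0.7]
grip_width: 0.17
```

```bash
python3 - <<'E'
from h import *
from workcell import order
o,p,R=cur();M=R.as_matrix();D=p+.185*M[:,2];C=np.array([.7155,-.0156,.3027]);v=C-D
print(o["clock"],p,np.abs(o["joint_velocities"]).max(),o["grip_width"],o["ft_force"],np.linalg.norm(v),np.degrees(np.arccos(v@M[:,0]/np.linalg.norm(v))))
print(order.hand_in())
E
```

```text
12.15 [0.52100586 0.03831219 0.39259099] 0.0021804324955041763 0.16999948184559488 [ 0.64109393 -0.4565249  -0.72568626] 0.12111572160065018 0.2528738256230994
the job is handed in; nothing more can be done
None
```

I drew the larger drive (bare metal, green board, right-hand dock) straight up out of its slot. It is now held in front of the inspection camera with the circuit board facing the lens. I handed it in at 12.2 s.

Last checks:
- **Distance and aim:** the drive's middle is 121 mm from the lens. The direction from the drive to the lens is 0.25° off the normal of the board side.
- **Stillness:** the joints are still (under 0.003 rad/s). The gripper opening is steady at about 14 mm, and the wrist camera shows no slip.
- **Surroundings:** in the last pictures the drive touches nothing but the gripper. The smaller drive, multimeter and screwdriver look undisturbed. The screw tray showed only partly in the crop I viewed; the arm never went near it.
- **Drive position in the pictures:** the board corners agree with the predicted drive corners to about 2 px in the scene view. In the top view they sit about 3 px lower. I put that down to the board being set in from the drive's edge.

Two checks on the lens tilt disagreed:
- **Glass outline fit:** this gave 32.3° below level, just under the stated range of 33–47°, so I held the drive at about 32.8°.
- **Barrel edges:** a rough check gave 42°, but its two edges contradicted each other, so I disregarded it.

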